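# Rack the motors, sweep up the drive scrap and hang up the brush

## Robot

A 7-joint arm with a two-finger parallel gripper is mounted at the origin on the work surface. World frame = base frame: x ahead of the robot, y to its left, z up, the work surface at z = 0. Lengths are in m, angles in rad, forces in N, time in s.
With the tool pointing down it reaches from about 0.35 to 0.9 m from the base axis. Payload 19.9 kg.
Tool frame: the origin (TCP) lies between the finger pads; the fingertips stand 19 mm ahead of it and the grasp point (between the pads) is the TCP; z points along the fingers, y is the direction in which the jaws open and shut (so a half turn about z gives the same grasp; the last joint's range is limited). The gripper opens to 94 mm and grips with 3 to 60 N. Pads are 16 mm wide; open, the fingers measure 119 mm over their backs; the gripper's body (75 mm by 177 mm) begins 78 mm behind the grasp point.
Start: joints at [-1.377, 0.417, -0.01, 1.614, 0.005, 1.111, -0.053], TCP at [0.146, 0.608, 0.224] pointing down, gripper open.
Joint ranges: [-2.81, 2.81], [-0.39, 2.02], [-1.27, 1.25], [0.06, 2.57], [-1.19, 4.33], [0.19, 2], [-2.82, 2.82]. Speed limits (rad/s): [1.89, 1.89, 2.39, 2.39, 3.01, 3.01, 3.01].

## Interface

Orientations are given as a 3x3 rotation matrix whose columns are the frame's x, y, z axes.
In Python, from rig import robot gives the robot as it stands. Calls block until the motion is done:
- robot.move_ptp(position, orientation): joint-space move of the TCP to a pose.
- robot.move_linear(position, velocity=0.15, frame=None, threshold=None): straight line of the TCP; frame=None keeps the orientation; velocity is the mean speed in m/s. With threshold (N) it stops when the force on the tool has changed by that much, and returns True; else False.
- robot.goto_joints(angles): joint-space move.
- robot.gripper_to(opening): finger opening in m; the grip force is fixed at half the most; returns when the fingers have stopped.
- robot.pause(seconds).
- robot.ik(position, orientation): joint angles nearest the present ones, or None.
- robot.get_state(): the state.
- robot.grab_frame(name): name is "scene" or "top" or "wrist"; returns the picture (480x640x3 uint8, red, green, blue); there is no depth.
- robot.camera_info(name): a dict with "fx", "fy", "cx", "cy" (pixels), "rvec" (rotation vector, rad) and "tvec" (3), from world to camera coordinates, as OpenCV has them. Camera axes: x right, y down, z forward; pixel columns grow to the right and rows downward; lengths in m; the calibration is good to about 2 mm. A picture is of the moment at which its call begins: read the wrist's pose just before it. camera_info takes no time and is no camera call; for the wrist camera it gives the pose at the moment of the call.
A pose or a line that the arm cannot do raises robot.PlanningError and nothing moves.
- robot.sign_off(): hands the job in, once; it reports no verdict.
The state is a dict: "time": time; "qpos": joint angles; "joint_vel": joint speeds; "effort": joint torques, N m; "ee_pos": TCP position; "tool_rot": TCP orientation; "force": force on the tool from outside, world axes, zero at the start; "moment": the same for the moment, N m; "opening": finger opening in m.
Only numpy, scipy, OpenCV 4.12 (cv2) and the standard library are available. Lean on these libraries where they do the work, as an engineer would, in place of code of your own. Each camera call takes 0.05 s, during which the arm holds its last target.

## Task

Clear up after a drive teardown: first save the spindle motors by standing each fully home in its own pocket of the rack, the shortest in the left-hand pocket (seen from the robot), then the middle one in the middle pocket, then the tallest in the right-hand pocket; if one is missing, leave its pocket empty. Then take the bench brush by its bow handle and sweep every scrap heat sink and ceramic magnet into the scrap tray through its open side, touching the scrap only with the brush, never with the robot itself. Last, hang the brush by its handle bar across both prongs of the hook stand and let go, leaving the other things on the cabinet where they are.

Things in the scene. Friction and masses are not known exactly. Their poses are not given: they have to be found in the camera images.
- brush: bench brush standing on its bristles, 220 g: block 46 (x) x 130 (y) x 32 mm high, black bristles under wood, with a square wooden bow handle. Its grip bar runs along y, 16 mm wide, 128 mm long, 92 to 112 mm above the underside, on a 12 mm leg at each end (gap under the bar 104 mm wide, 60 mm high). Origin: centre of underside. Same either way round.
- hook: fixed two-prong hook stand. Origin at table height, z up. 10 mm round prongs at y = -32 and +32 mm point to -x, tops 205 mm up, level from x = 65 to -45 mm, ends turned up to 220 mm at x = -62 mm. Post and 84 mm wide cross-piece (to 208 mm) at x = 62 to 88 mm; base plate 10 mm thick, x -55 to 95, y +-50 mm. A handle bar hung on it lies across both prongs, along y.
- tray: fixed scrap tray on the table: a thin metal floor sheet flush with the table, 200 mm deep (x) by 300 mm wide (y) inside, with walls 35 mm high and 4 mm thick on three sides. The open side is at x = -100 mm, the back wall at x = +100 mm. Origin: centre of the floor; +x points from the mouth inwards.
- sink1: black anodised finned heat sink, scrap to be swept: 62 x 46 x 28 mm, 90 g; origin at the centre of its underside, x along its 62 mm side; may be absent
- sink2: black anodised finned heat sink, scrap to be swept: 62 x 46 x 28 mm, 90 g; origin at the centre of its underside, x along its 62 mm side; may be absent
- magnet1: dark grey ceramic drive-motor magnet, scrap to be swept: a block 60 x 36 x 18 mm, 140 g; origin at the centre of its underside, x along its 60 mm side; may be absent
- magnet2: dark grey ceramic drive-motor magnet, scrap to be swept: a block 60 x 36 x 18 mm, 140 g; origin at the centre of its underside, x along its 60 mm side; may be absent
- diskette1: teal 3.5-inch diskette lying flat, 90 x 94 x 4 mm. Not part of the job: leave it where it is.
- diskette2: another teal diskette like it. Not part of the job: leave it where it is.
- motor_short: the shortest of three plain aluminium spindle motors of different heights, to be kept: an upright cylinder 44 mm across and 64 mm tall with a dark band and a 12 mm shaft stub 10 mm high on top; origin at the centre of its underside; may be absent
- motor_middle: the middle one of three plain aluminium spindle motors of different heights, to be kept: an upright cylinder 44 mm across and 84 mm tall with a dark band and a 12 mm shaft stub 10 mm high on top; origin at the centre of its underside; may be absent
- motor_tall: the tallest of three plain aluminium spindle motors of different heights, to be kept: an upright cylinder 44 mm across and 104 mm tall with a dark band and a 12 mm shaft stub 10 mm high on top; origin at the centre of its underside; may be absent
- rack: fixed grey motor rack, a block 70 (x) x 230 (y) x 25 mm high with three round blind pockets in a row along y; origin at the centre of its underside
- rack_hole0 (a point): centre of the mouth of the left-hand (+y) pocket of the rack as seen from the robot (25 mm above the table): 48 mm across, 15 mm deep, so that its floor is 10 mm above the table
- rack_hole1 (a point): centre of the mouth of the middle pocket of the rack as seen from the robot (25 mm above the table): 48 mm across, 15 mm deep, so that its floor is 10 mm above the table
- rack_hole2 (a point): centre of the mouth of the right-hand (-y) pocket of the rack as seen from the robot (25 mm above the table): 48 mm across, 15 mm deep, so that its floor is 10 mm above the table
- driver: screwdriver lying on the table. Not part of the job: leave it where it is.
- mug: white mug, 80 mm across, 90 mm tall. Not part of the job: leave it where it is.
- duster: air duster can, 66 mm across, 170 mm tall. Not part of the job: leave it where it is.
- tape: cardboard ring, 90 mm across, 24 mm tall. Not part of the job: leave it where it is.
Mind the look-alikes: they are no part of the job. What is shaped like the brush but green is not meant.

How it is judged:
On the way, in this order (a step that is already met when the one before it is completed fails the run):
1. the short motor stands home in its pocket, let go (horizontal distance between motor_short and rack_hole0 below 0.006 m and z of motor_short in the frame of rack below 0.016 m and angle between motor_short's own z axis and vertical below 0.12 rad and contact force between the fingers and motor_short below 0.3 N), for 0.2 s.
2. the middle motor stands home in its pocket, let go (horizontal distance between motor_middle and rack_hole1 below 0.006 m and z of motor_middle in the frame of rack below 0.016 m and angle between motor_middle's own z axis and vertical below 0.12 rad and contact force between the fingers and motor_middle below 0.3 N), for 0.2 s.
3. the tall motor stands home in its pocket, let go (horizontal distance between motor_tall and rack_hole2 below 0.006 m and z of motor_tall in the frame of rack below 0.016 m and angle between motor_tall's own z axis and vertical below 0.12 rad and contact force between the fingers and motor_tall below 0.3 N), for 0.2 s.
4. every piece of scrap is in the tray (x of sink1 in the frame of tray between -0.085 and 0.1 m and y of sink1 in the frame of tray between -0.15 and 0.15 m and height (world z) of each of sink1, sink2, magnet1, magnet2 below 0.06 m and x of sink2 in the frame of tray between -0.085 and 0.1 m and y of sink2 in the frame of tray between -0.15 and 0.15 m and x of magnet1 in the frame of tray between -0.085 and 0.1 m and y of magnet1 in the frame of tray between -0.15 and 0.15 m and x of magnet2 in the frame of tray between -0.085 and 0.1 m and y of magnet2 in the frame of tray between -0.15 and 0.15 m), for 0.2 s.
5. the brush hangs by its handle bar on both prongs (x of brush in the frame of hook between -0.05 and 0.065 m and y of brush in the frame of hook between -0.03 and 0.03 m and z of brush in the frame of hook between 0.095 and 0.135 m and contact force between brush and hook above 0.5 N and linear speed of brush below 0.03 m/s and angle between brush's own z axis and vertical below 0.35 rad), for 0.2 s.
At the end, for the whole second after the job is handed in: Motors home in their own pockets (within 6 mm, upright, 9 mm deep or more); all scrap in the tray (centres 15 mm or more inside the mouth); the brush hangs still, released, on both prongs: origin 95 to 135 mm up, within 30 mm in y and -50 to 65 mm in x of the hook, tilt under 0.35 rad (all of step 4 and all of step 5 and horizontal distance between motor_short and rack_hole0 below 0.006 m and z of each of motor_short, motor_middle, motor_tall in the frame of rack below 0.016 m and angle between each of motor_short, motor_middle, motor_tall's own z axis and vertical below 0.12 rad and horizontal distance between motor_middle and rack_hole1 below 0.006 m and horizontal distance between motor_tall and rack_hole2 below 0.006 m); the robot touches nothing.
It fails at once if the robot itself touched the scrap (contact force between any of the fingers, the arm and sink1 above 1 N or contact force between any of the fingers, the arm and sink2 above 1 N or contact force between any of the fingers, the arm and magnet1 above 1 N or contact force between any of the fingers, the arm and magnet2 above 1 N).
It fails at once if a bystander was moved more than 25 mm (distance of any of diskette1, diskette2, driver, mug, duster, tape from where it was at the start of the episode above 0.025 m).
Of sink1, sink2, magnet1, magnet2 only 3 to 4 are there at a start; the rules pass over those that are not, and their reading is None.
Of motor_short, motor_middle, motor_tall only 2 to 3 are there at a start; the rules pass over those that are not, and their reading is None.
At some moment in a run one of sink1, sink2, magnet1, magnet2 may be knocked a few centimetres aside while the robot is not near it.
It also fails if it takes over 192 s, if anything falls off the work surface, if the arm or the gripper's body presses on something with over 40 N, if the wrist force passes 120 N, or if a joint passes its speed limit or range.

## Working session

There is one attempt and no reset: what is moved stays moved. The work goes in short steps, each a Python script; the robot and the scene stay as the last script left them, time stands still between calls to the robot, and variables do not carry over. Pictures are saved under pics/ and viewed, and the job is handed in when it is done.

```bash
ls; mkdir -p pics; python3 - <<'E'
from rig import robot
import cv2
for n in ("scene","top","wrist"):
    im=robot.grab_frame(n); cv2.imwrite(f"pics/{n}0.png",im[:,:,::-1])
    i=robot.camera_info(n); print(n,{k:(v.tolist() if hasattr(v,'tolist') else v) for k,v in i.items()})
s=robot.get_state();print(s['time'],s['ee_pos'],s['tool_rot'],s['opening'])
E
```

```text
pics
scene {'fx': 449.00505479890325, 'fy': 449.00505479890325, 'cx': 316.2820137518313, 'cy': 241.01572324839384, 'rvec': [2.1439284067772473, 1.1597153836468646, -0.4599743682007329], 'tvec': [-0.3003961285164546, -0.3109634991469848, 1.4581758740714534]}
top {'fx': 576.5914628638203, 'fy': 576.5914628638203, 'cx': 320.63119556913483, 'cy': 228.1126651471211, 'rvec': [2.1933778373750275, -2.0021603996420443, 0.2354914876176811], 'tvec': [-0.048795321855129074, 0.5925875270918568, 1.4992068774730323]}
wrist {'fx': 416.1584104059436, 'fy': 416.1584104059436, 'cx': 319.08074795859864, 'cy': 239.05812403600288, 'rvec': [-2.3040125558055586, -1.8159727218414865, -0.228697133734794], 'tvec': [-0.6238947102525104, -0.024550839492695226, 0.3906726998266206]}
0.15 [0.14595464 0.60746428 0.22398855] [[-9.72330416e-01  2.33609824e-01 -1.14090182e-04]
 [ 2.33609832e-01  9.72330015e-01 -8.88182106e-04]
 [-9.65547567e-05 -8.90259065e-04 -9.99999599e-01]] 0.09391325525980233
```

View pics/top0.png

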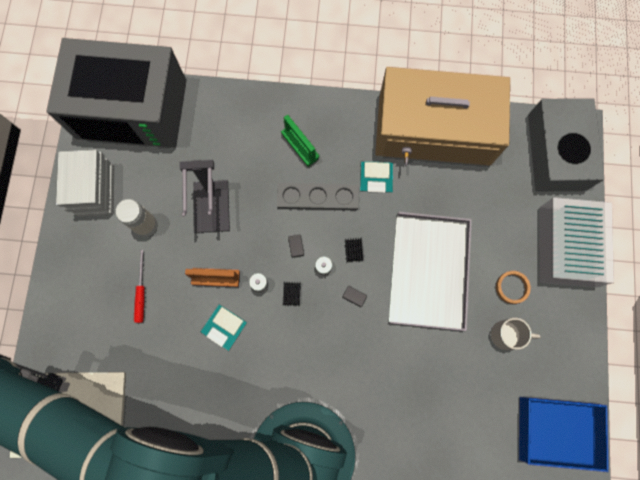

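View pics/scene0.png

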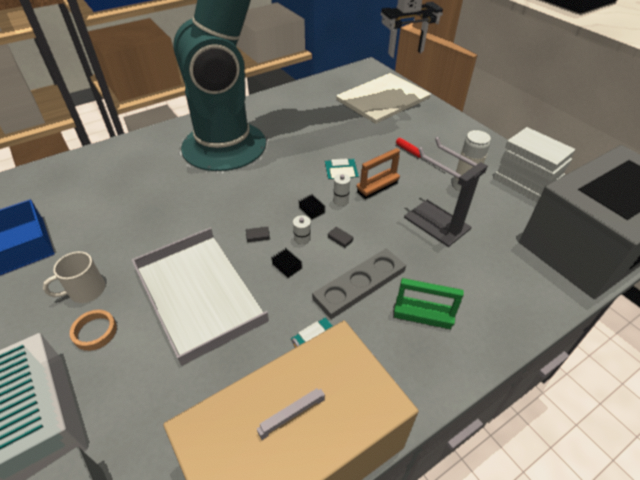

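View pics/wrist0.png

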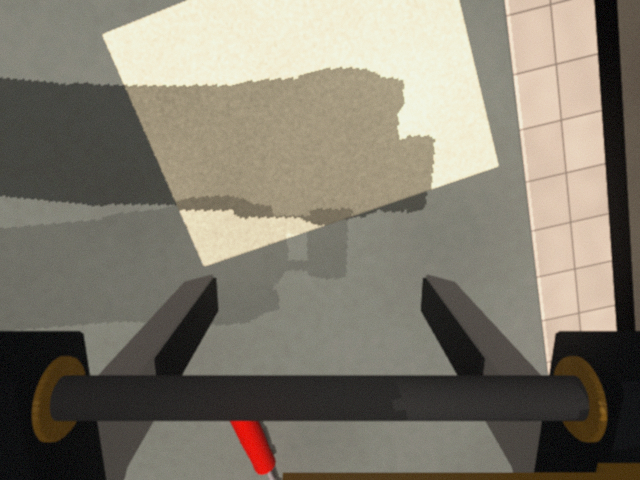

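Two motors, four scrap pieces (two sinks, two magnets), one orange brush and a green decoy are there. I'll write helpers and zoom in for precise pixels.

```bash
cat > h.py <<'E'
from rig import robot
import numpy as np, cv2
from scipy.spatial.transform import Rotation as R
def K(i): return np.array([[i['fx'],0,i['cx']],[0,i['fy'],i['cy']],[0,0,1.]])
def unproj(n,px,z,info=None):
    i=info or robot.camera_info(n); Rm=cv2.Rodrigues(np.array(i['rvec'],float))[0]; t=np.array(i['tvec'],float)
    d=Rm.T@np.linalg.inv(K(i))@np.array([px[0],px[1],1.]); c=-Rm.T@t
    return c+d*(z-c[2])/d[2]
def proj(n,p,info=None):
    i=info or robot.camera_info(n)
    return cv2.projectPoints(np.atleast_2d(np.array(p,float)),np.array(i['rvec'],float),np.array(i['tvec'],float),K(i),None)[0][:,0]
def save(n,name,crop=None,s=1):
    im=robot.grab_frame(n)[:,:,::-1]
    cv2.imwrite(f"pics/{name}_raw.png",im)
    if crop: x0,y0,x1,y1=crop; im=im[y0:y1,x0:x1]
    cv2.imwrite(f"pics/{name}.png",cv2.resize(im,None,fx=s,fy=s,interpolation=cv2.INTER_CUBIC))
def down(yaw): # tool z down; jaw axis(tool y) along angle yaw from world x
    y=np.array([np.cos(yaw),np.sin(yaw),0]); z=np.array([0,0,-1.]); x=np.cross(y,z)
    return np.stack([x,y,z],1)
E
python3 - <<'E'
import cv2
im=cv2.imread('pics/top0.png')
for k,(x0,y0,x1,y1) in enumerate([(180,150,380,300),(180,220,380,350),(370,190,490,340)]):
    c=im[y0:y1,x0:x1]; cv2.imwrite(f'pics/tc{k}.png',cv2.resize(c,None,fx=4,fy=4,interpolation=cv2.INTER_CUBIC))
im=cv2.imread('pics/scene0.png')
cv2.imwrite('pics/sc.png',cv2.resize(im[140:320,230:480],None,fx=3.2,fy=3.2,interpolation=cv2.INTER_CUBIC))
E
```

```text
(no output)
```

View pics/tc0.png

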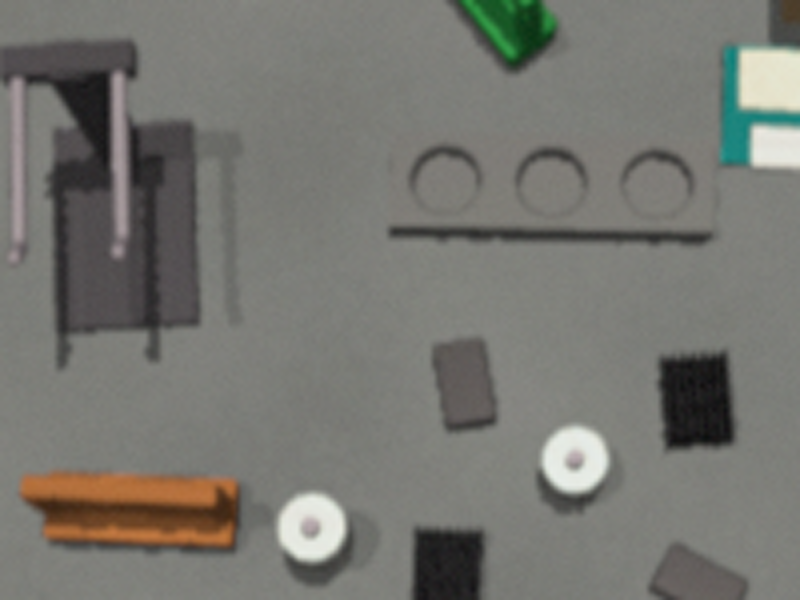

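View pics/tc2.png

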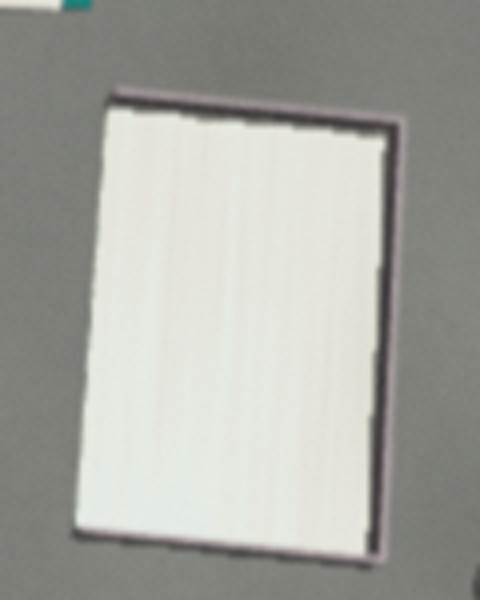

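View pics/sc.png

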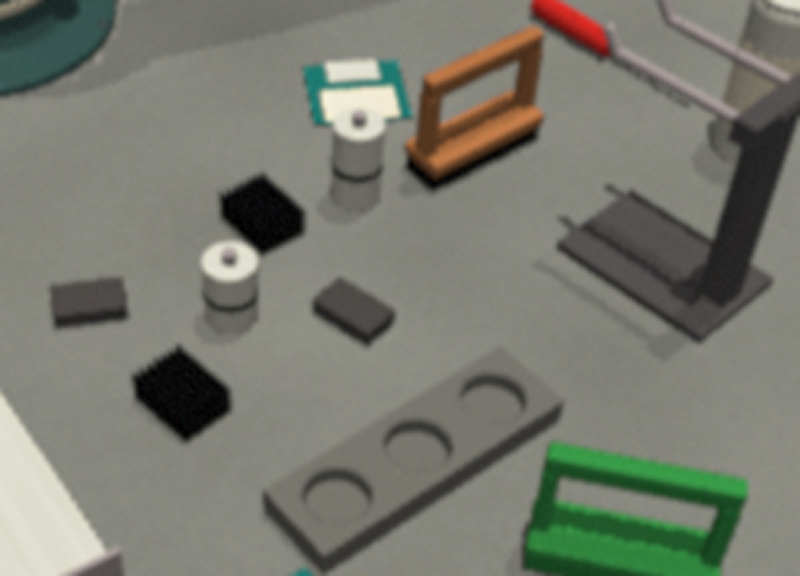

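```bash
cat >> h.py <<'E'
def tri(pt,ps,a="top",b="scene"):
    P=[]
    for n in (a,b):
        i=robot.camera_info(n);P.append(K(i)@np.hstack([cv2.Rodrigues(np.array(i['rvec'],float))[0],np.array(i['tvec'],float)[:,None]]))
    X=cv2.triangulatePoints(P[0],P[1],np.array(pt,float)[:,None],np.array(ps,float)[:,None])
    return (X[:3]/X[3]).ravel()
E
python3 - <<'E'
from h import *
np.set_printoptions(precision=4,suppress=True)
T=lambda x,y:(x/4+180-.4,y/4+150-.4)
T2=lambda x,y:(x/4+370-.4,y/4+190-.4)
S=lambda x,y:(x/3.2+230-.35,y/3.2+140-.35)
print('holes',[unproj('top',T(*p),.025) for p in [(445,179),(552,181),(658,184)]])
print('holes scene',[unproj('scene',S(*p),.025) for p in [(492,397),(418,448),(336,497)]])
print('A',tri(T(312,527),S(358,121)),'B',tri(T(575,460),S(230,257)))
for h in (.064,.084,.104):
    print(h,'A',unproj('top',T(312,527),h),unproj('scene',S(358,126),h),'B',unproj('top',T(575,460),h),unproj('scene',S(230,262),h))
print('tray corners z.035: ',[unproj('top',T2(*p),.035) for p in [(110,88),(404,118),(384,562)]],'mouth floor',[unproj('top',T2(*p),0.0) for p in [(107,110),(77,528)]])
print('magnet1',[unproj('top',T(*p),.018) for p in [(435,346),(484,339),(496,421),(447,430)]])
print('sink r',[unproj('top',T(*p),.028) for p in [(659,357),(727,352),(733,440),(667,447)]])
print('brush bar top z~.112',[unproj('top',T(*p),.112) for p in [(25,479),(240,484),(22,503),(218,508)]])
print('hook prongs z.205',[unproj('top',T(*p),.205) for p in [(16,78),(15,255),(119,72),(119,248)]])
print('hook base z.01',[unproj('top',T(*p),.01) for p in [(191,124),(199,323),(62,330)]])
print('driver',[unproj('top',p,.01) for p in [(142,250),(139,320)]],'duster',unproj('top',(130,212),.17),'diskette',[unproj('top',p,.0) for p in [(223,328),(377,177)]],'green',[unproj('top',p,.1) for p in [(284,118),(314,160)]])
print('mug',unproj('top',(516,335),.09), 'drawer cab front', unproj('top',(380,150),0.0),unproj('top',(405,152),.1))
E
```

```text
holes [array([0.6943, 0.0987, 0.025 ]), array([0.6998, 0.0232, 0.025 ]), array([ 0.7045, -0.0517,  0.025 ])]
holes scene [array([0.6927, 0.0987, 0.025 ]), array([0.7012, 0.0228, 0.025 ]), array([ 0.7047, -0.0523,  0.025 ])]
A [0.4321 0.1569 0.0879] B [ 0.4954 -0.0104  0.069 ]
0.064 A [0.435  0.1595 0.064 ] [0.4139 0.1714 0.064 ] B [ 0.496 -0.011  0.064] [ 0.4961 -0.0097  0.064 ]
0.084 A [0.4325 0.1572 0.084 ] [0.4337 0.1563 0.084 ] B [ 0.4926 -0.011   0.084 ] [ 0.5138 -0.0201  0.084 ]
0.104 A [0.43   0.1549 0.104 ] [0.4535 0.1413 0.104 ] B [ 0.4893 -0.0111  0.104 ] [ 0.5316 -0.0306  0.104 ]
tray corners z.035:  [array([ 0.6689, -0.2029,  0.035 ]), array([ 0.6662, -0.4087,  0.035 ]), array([ 0.3592, -0.4051,  0.035 ])] mouth floor [array([ 0.6621, -0.206 ,  0.    ]), array([ 0.3657, -0.2034,  0.    ])]
magnet1 [array([0.5749, 0.0938, 0.018 ]), array([0.583 , 0.0602, 0.018 ]), array([0.5258, 0.0462, 0.018 ]), array([0.5164, 0.0794, 0.018 ])]
sink r [array([ 0.5793, -0.0625,  0.028 ]), array([ 0.5871, -0.1092,  0.028 ]), array([ 0.5257, -0.118 ,  0.028 ]), array([ 0.5167, -0.0731,  0.028 ])]
brush bar top z~.112 [array([0.4431, 0.3426, 0.112 ]), array([0.4525, 0.2036, 0.112 ]), array([0.4274, 0.3423, 0.112 ]), array([0.4357, 0.2159, 0.112 ])]
hook prongs z.205 [array([0.6836, 0.3622, 0.205 ]), array([0.5691, 0.3463, 0.205 ]), array([0.6936, 0.298 , 0.205 ]), array([0.5795, 0.2827, 0.205 ])]
hook base z.01 [array([0.7227, 0.2854, 0.01  ]), array([0.5778, 0.2613, 0.01  ]), array([0.564 , 0.3565, 0.01  ])]
driver [array([0.4997, 0.4966, 0.01  ]), array([0.3077, 0.4739, 0.01  ])] duster [0.5684 0.4909 0.17  ] diskette [array([0.3075, 0.246 , 0.    ]), array([ 0.7766, -0.1428,  0.    ])] green [array([0.8907, 0.1346, 0.1   ]), array([0.7758, 0.0401, 0.1   ])]
mug [ 0.3544 -0.5212  0.09  ] drawer cab front [ 0.8601 -0.1459  0.    ] [ 0.822  -0.2065  0.1   ]
```

View pics/tc1.png

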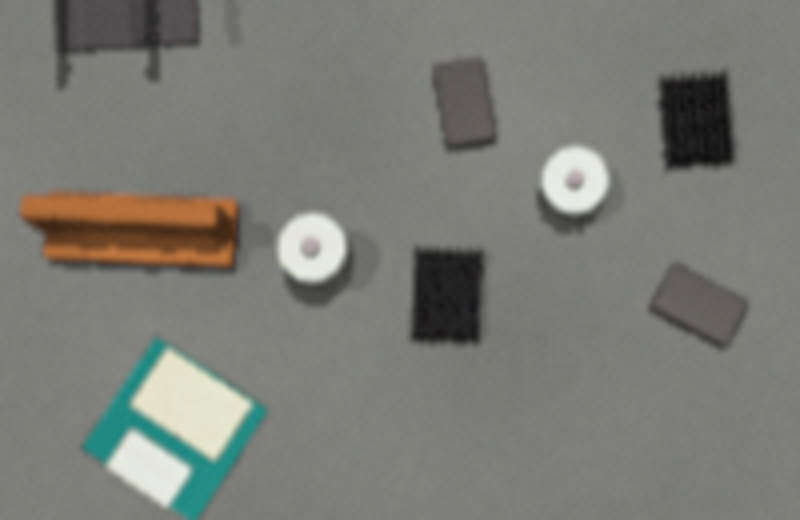

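Motor B triangulates to 64 mm (short) and A to 84 mm (middle), so the tall one is absent. Hole pitch is about 75 mm, matching between both cameras. Next I'll refine the motor and hole centres by circle fitting and check IK.

```bash
python3 - <<'E'
from h import *
np.set_printoptions(precision=4,suppress=True)
im=cv2.imread('pics/top0.png'); g=cv2.cvtColor(im,cv2.COLOR_BGR2GRAY)
for nm,(u,v),z in (('short',(323.4,265),.064),('mid',(257.6,281.3),.084)):
    u0,v0=int(u)-14,int(v)-14; p=cv2.resize(g[v0:v0+28,u0:u0+28],None,fx=8,fy=8,interpolation=cv2.INTER_CUBIC)
    m=(p>180).astype(np.uint8); c=max(cv2.findContours(m,0,2)[0],key=cv2.contourArea)
    (x,y),r=cv2.minEnclosingCircle(c); e=cv2.fitEllipse(c)
    f=lambda x,y:((x+.5)/8-.5+u0,(y+.5)/8-.5+v0)
    print(nm,f(x,y),r/8,f(*e[0]),np.array(e[1])/8, unproj('top',f(*e[0]),z))
# holes overlay check
ov=cv2.resize(im[170:220,270:370],None,fx=8,fy=8,interpolation=cv2.INTER_CUBIC)
for h in [(0.6935,.0987),(.7003,.0232),(.7045,-.0518)]:
    t=np.linspace(0,2*np.pi,60); P=np.stack([h[0]+.024*np.cos(t),h[1]+.024*np.sin(t),0*t+.025],1)
    q=(proj('top',P)-[270,170]+.5)*8-.5; cv2.polylines(ov,[np.int32(q)],True,(0,0,255),1)
cv2.imwrite('pics/ov.png',ov)
for p,y in (((.496,-.0105,.05),0),((.496,-.0105,.05),np.pi),((.694,.0987,.06),0),((.694,.0987,.06),np.pi),((.44,.27,.1),0),((.44,.27,.1),np.pi),((.5,-.2,.1),np.pi/2),((.5,-.2,.1),-np.pi/2),((.625,.319,.25),.15),((.625,.319,.25),np.pi+.15)):
    print(p,y,robot.ik(p,down(y)))
E
```

```text
short (323.3208227157593, 264.2444248199463) 8.260363578796387 (323.2980213165283, 264.275954246521) [16.0202 16.2028] [ 0.4968 -0.0108  0.064 ]
mid (257.3970584869385, 281.36397075653076) 8.559958457946777 (257.38552474975586, 281.24559688568115) [16.263  16.7633] [0.4327 0.1578 0.084 ]
(0.496, -0.0105, 0.05) 0 [-0.5673  0.5303  0.6481  2.0769 -0.4999  0.6906  0.4097]
(0.496, -0.0105, 0.05) 3.141592653589793 [-0.8606  0.7528  1.0803  2.0843 -0.9012  0.8776 -2.3841]
(0.694, 0.0987, 0.06) 0 [-0.6101  0.8285  0.6645  1.5344 -0.578   0.9822  0.2243]
(0.694, 0.0987, 0.06) 3.141592653589793 [ 0.4545  1.0201 -1.0905  1.4917  0.9393  1.212   2.3609]
(0.44, 0.27, 0.1) 0 [-0.9772  0.4193  0.4469  2.0005 -0.2541  0.7753 -0.3811]
(0.44, 0.27, 0.1) 3.141592653589793 [-0.4999  0.3918 -0.1321  1.9846  0.0724  0.7696  2.4675]
(0.5, -0.2, 0.1) 1.5707963267948966 [-0.314   0.5581  0.8224  1.9548 -0.5372  0.8607  2.3674]
(0.5, -0.2, 0.1) -1.5707963267948966 [-0.2707  0.5342  0.76    1.9536 -0.4882  0.8449 -0.8169]
(0.625, 0.319, 0.25) 0.15 [-0.7866  0.5673  0.4195  1.3797 -0.2332  1.2434 -0.2006]
(0.625, 0.319, 0.25) 3.291592653589793 [-0.4313  0.5426 -0.1289  1.3645  0.0702  1.2389  2.7268]
```

View pics/ov.png

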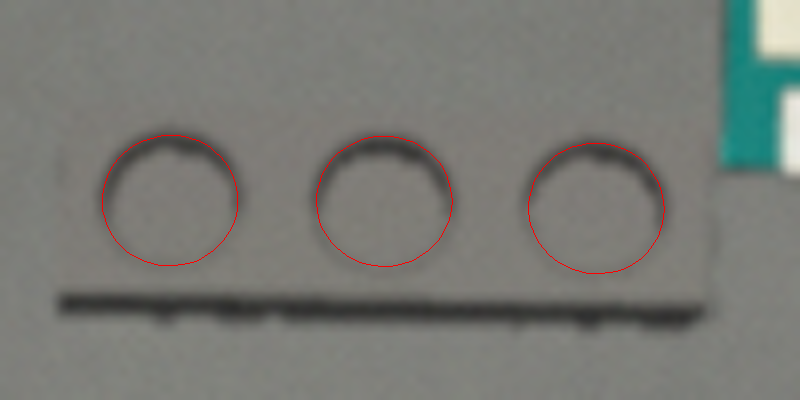

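Holes fit well. Now grasping the short motor (pinching in y first, then x, so its centre is true to the gripper).

```bash
cat >> h.py <<'E'
np.set_printoptions(precision=4,suppress=True)
def st(m=''):
    s=robot.get_state(); print(m,'t',round(s['time'],1),'p',np.array(s['ee_pos']),'op',round(s['opening'],4),'F',np.array(s['force']),flush=True); return s
E
python3 - <<'E'
from h import *
D=down(0)
robot.move_ptp([.45,.1,.28],D); st('via')
robot.move_ptp([.4968,-.0108,.13],D); st('above')
robot.move_linear([.4968,-.0108,.048],.15); st('down')
robot.gripper_to(.02); st('gripped')
robot.move_linear([.4968,-.0108,.16],.15); st('lift')
save('scene','s1');save('wrist','w1')
E
```

```text
via t 2.3 p [0.45   0.1009 0.2799] op 0.0942 F [ 0.1809  0.3659 -0.9484]
above t 3.1 p [ 0.4972 -0.0097  0.1306] op 0.0945 F [-0.2723  0.3343 -0.2533]
down t 3.8 p [ 0.4974 -0.0105  0.0489] op 0.094 F [ 0.937  -0.0907  0.4892]
gripped t 4.6 p [ 0.4967 -0.0108  0.048 ] op 0.0432 F [-1.2113  0.0982  1.7564]
lift t 5.5 p [ 0.4964 -0.0107  0.1593] op 0.0435 F [-0.3022  0.1107 -1.2999]
```

View pics/s1.png

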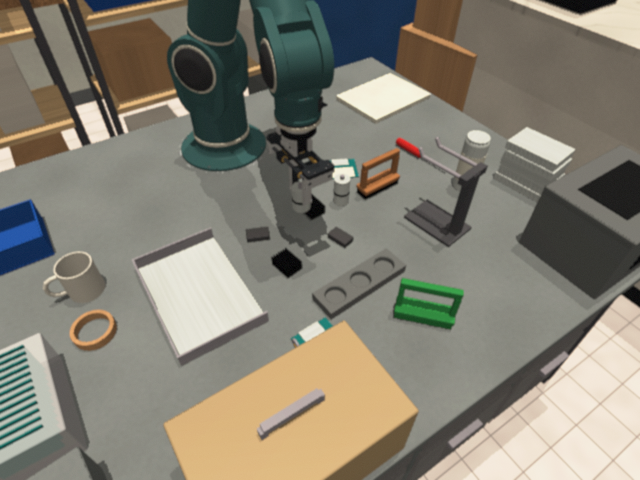

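View pics/w1.png

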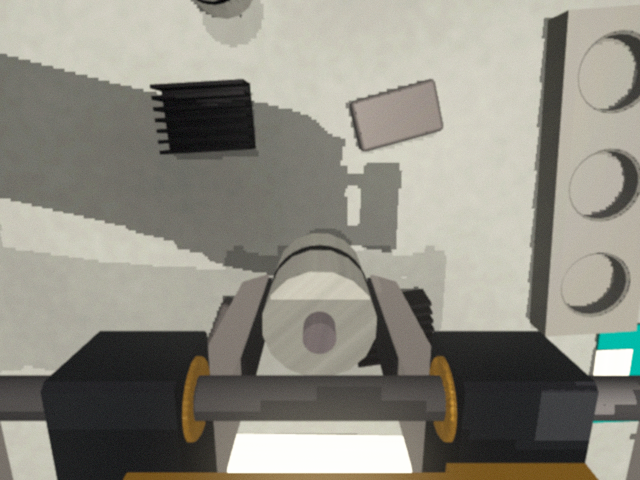

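```bash
cat >> h.py <<'E'
def insert(x,y,zhome):
    offs=[(0,0)]+[(r*np.cos(a),r*np.sin(a)) for r in (.0015,.003) for a in np.arange(0,2*np.pi,np.pi/3)]
    for dx,dy in offs:
        robot.move_linear([x+dx,y+dy,zhome+.0175],.08)
        hit=robot.move_linear([x+dx,y+dy,zhome-.0005],.04,None,6.)
        s=st(f'ins {dx:.4f} {dy:.4f} {hit}')
        if s['ee_pos'][2]<zhome+.004: return True
    return False
E
python3 - <<'E'
from h import *
D=down(0)
robot.move_ptp([.6937,.0986,.12],D); st('above')
if insert(.6937,.0986,.058):
    robot.gripper_to(.06); st('rel')
    robot.move_linear([.6937,.0986,.17],.2); st('up')
    robot.move_ptp([.5,.15,.25],D)
    save('scene','s2',(300,200,500,350),4)
E
```

```text
above t 6.5 p [0.6931 0.0972 0.1201] op 0.0433 F [-1.0546 -1.0509 -0.8612]
ins 0.0000 0.0000 True t 7.7 p [0.6935 0.0987 0.0578] op 0.0431 F [-1.1414  1.1339  5.0412]
rel t 8.2 p [0.693  0.0987 0.0575] op 0.06 F [ 1.8295  1.1566 -0.026 ]
up t 8.9 p [0.6931 0.0988 0.1688] op 0.0598 F [-0.4775  0.6759 -0.6371]
```

View pics/s2.png

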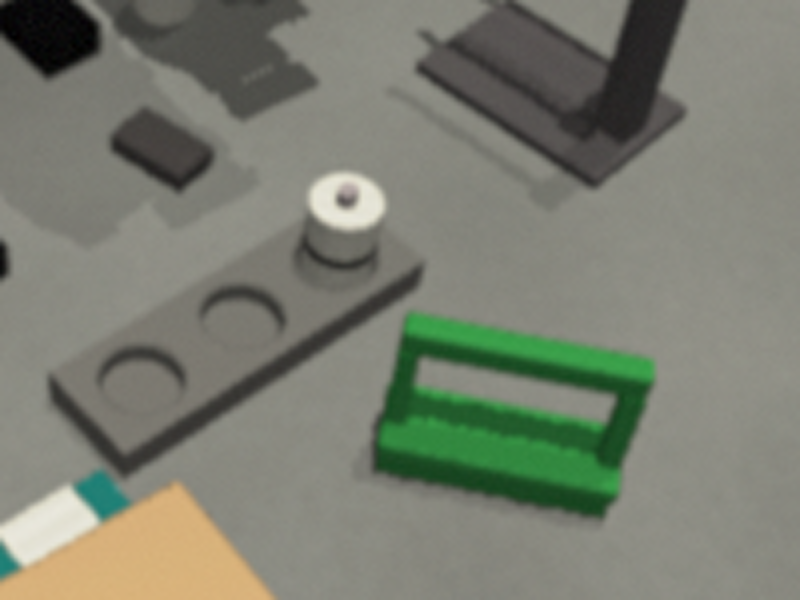

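The short motor is home (z stop at 0.0578, upright in the left pocket). Next the middle one.

```bash
python3 - <<'E'
from h import *
D=down(0)
robot.gripper_to(.094)
robot.move_ptp([.4327,.1578,.16],D); st('above')
robot.move_linear([.4327,.1578,.066],.15); st('down')
robot.gripper_to(.02); st('gripped')
robot.move_linear([.4327,.1578,.2],.15); st('lift')
robot.move_ptp([.6995,.0234,.14],D); st('above')
if insert(.6995,.0234,.076):
    robot.gripper_to(.06); st('rel')
    robot.move_linear([.6995,.0234,.20],.2); st('up')
    robot.move_ptp([.46,.22,.25],D)
    save('scene','s3',(300,200,500,350),4)
    save('wrist','w3')
    i=robot.camera_info('wrist');print(i)
E
```

```text
above t 11.0 p [0.4327 0.158  0.1601] op 0.0941 F [0.8432 0.5388 0.7389]
down t 11.8 p [0.4334 0.1578 0.0667] op 0.0937 F [ 0.4661  0.6128 -0.1317]
gripped t 12.6 p [0.4326 0.1578 0.066 ] op 0.0437 F [ 0.2166 -0.6556 -0.78  ]
lift t 13.7 p [0.4323 0.1576 0.1993] op 0.0433 F [-0.5922  0.8619 -2.4687]
above t 14.8 p [0.6992 0.0245 0.1403] op 0.0432 F [ 0.1916  0.9058 -2.3247]
ins 0.0000 0.0000 True t 16.0 p [0.699  0.0234 0.0755] op 0.0436 F [-2.3379  0.4713  7.634 ]
rel t 16.5 p [0.6988 0.0236 0.0752] op 0.0602 F [-1.3876  0.0284 -0.2402]
up t 17.3 p [0.699  0.0236 0.1988] op 0.0603 F [-0.5122 -0.7235 -0.0967]
{'fx': 416.1584104059436, 'fy': 416.1584104059436, 'cx': 319.08074795859864, 'cy': 239.05812403600288, 'rvec': array([-2.8878,  0.0026, -0.0001]), 'tvec': array([-0.4591,  0.1803,  0.4696])}
```

View pics/s3.png

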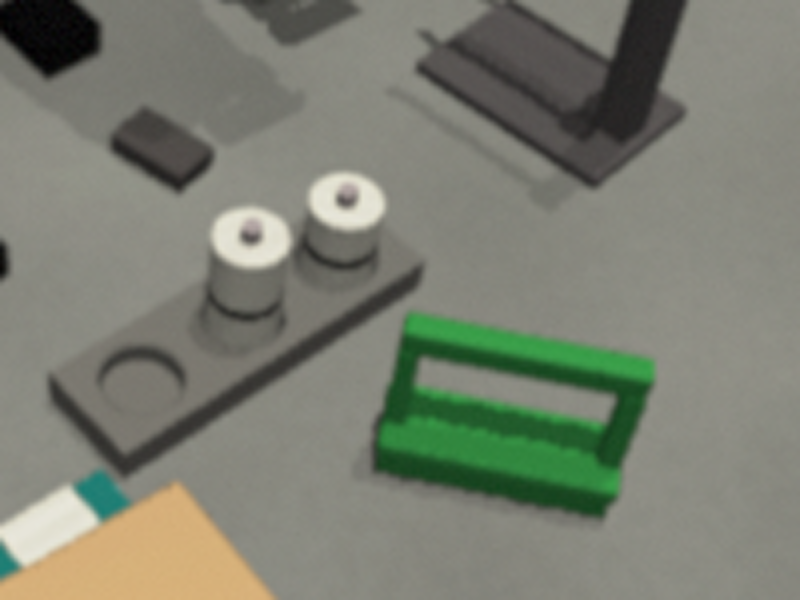

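View pics/w3.png

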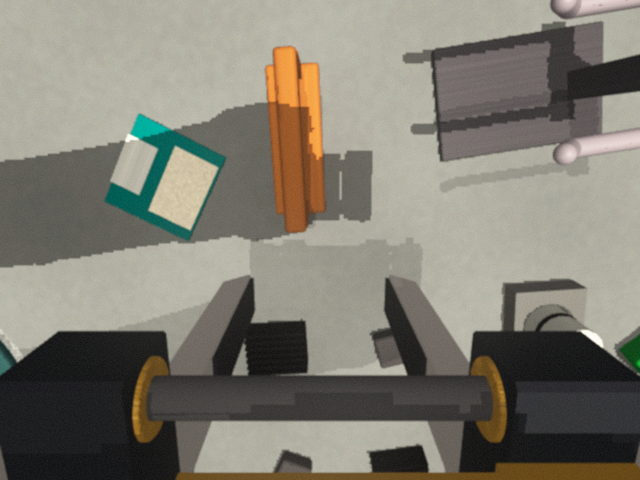

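```bash
python3 - <<'E'
from h import *
for p in [(274,47),(297,47),(285,231),(307,231)]: print('w',unproj('wrist',p,.112))
T=lambda x,y:(x/4+180-.4,y/4+150-.4)
for p in [(25,478),(215,484),(22,503),(218,508)]: print('t',unproj('top',T(*p),.112))
print('hook base w',[unproj('wrist',p,.01) for p in [(432,50),(441,160),(604,22),(604,140)]])
print('prong ends w',[unproj('wrist',p,.215) for p in [(566,5),(568,153)]])
robot.move_ptp([.46,.45,.32],down(0)); st()
save('top','t4')
E
python3 -c "
import cv2
im=cv2.imread('pics/t4_raw.png')
cv2.imwrite('pics/t4a.png',cv2.resize(im[220:330,270:390],None,fx=6,fy=6,interpolation=cv2.INTER_CUBIC))"
```

```text
w [0.43   0.3454 0.112 ]
w [0.4451 0.3454 0.112 ]
w [0.4344 0.2207 0.112 ]
w [0.4506 0.2206 0.112 ]
t [0.4437 0.3427 0.112 ]
t [0.4511 0.2197 0.112 ]
t [0.4274 0.3423 0.112 ]
t [0.4357 0.2159 0.112 ]
hook base w [array([0.5599, 0.3611, 0.01  ]), array([0.5748, 0.265 , 0.01  ]), array([0.7086, 0.3835, 0.01  ]), array([0.7257, 0.2831, 0.01  ])]
prong ends w [array([0.5636, 0.3429, 0.215 ]), array([0.5736, 0.2817, 0.215 ])]
 t 19.5 p [0.4609 0.4481 0.3198] op 0.0594 F [-0.2778  0.114  -0.3076]
```

View pics/t4.png

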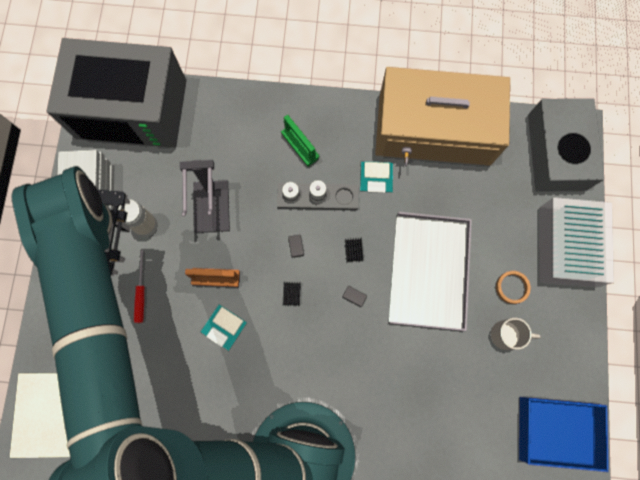

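View pics/t4a.png

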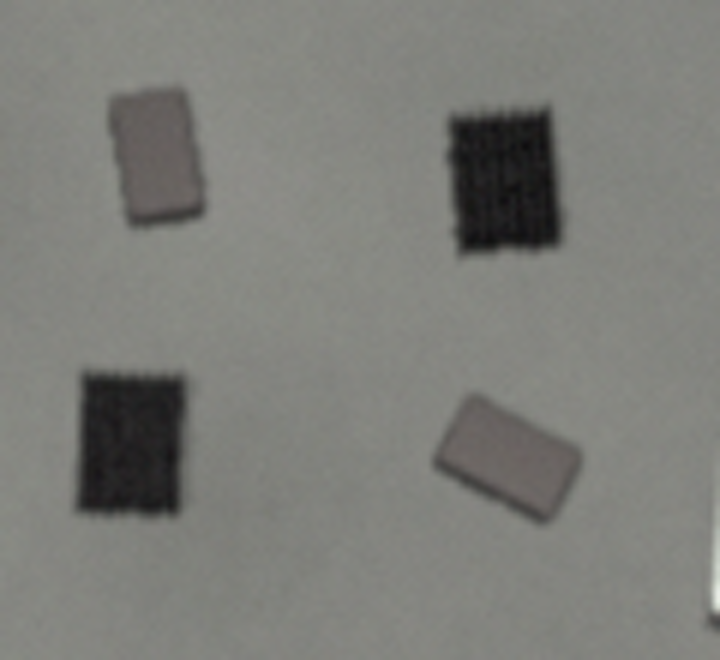

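Both motors stand home. The scrap hasn't moved: it lies in two rows, at pixels about (296,245)/(354,250) and (292,294)/(355,296). I'll compute the centres, then take the brush.

```bash
python3 - <<'E'
from h import *
for n,p,z in (('magL',(157,153),.018),('sinkR',(505,180),.028),('sinkM',(131,443),.028),('magR',(508,455),.018)): print(n,unproj('top',(p[0]/6+269.6,p[1]/6+219.6),z))
print('magR cor',[unproj('top',(p[0]/6+269.6,p[1]/6+219.6),.018) for p in [(475,393),(582,455),(546,520),(434,462)]])
D=down(.053)
robot.gripper_to(.07)
robot.move_ptp([.4397,.281,.22],D); st('above')
robot.move_linear([.4397,.281,.102],.12,None,8); st('down')
robot.gripper_to(.0); st('grip')
robot.move_linear([.4397,.281,.2],.15); st('lift')
save('scene','s5'); save('wrist','w5')
E
```

```text
magL [0.5513 0.0706 0.018 ]
sinkR [ 0.5514 -0.0909  0.028 ]
sinkM [0.4151 0.0684 0.028 ]
magR [ 0.4264 -0.1026  0.018 ]
magR cor [array([ 0.4532, -0.0854,  0.018 ]), array([ 0.4294, -0.1362,  0.018 ]), array([ 0.3986, -0.122 ,  0.018 ]), array([ 0.4201, -0.0693,  0.018 ])]
above t 20.8 p [0.4402 0.2824 0.2208] op 0.0699 F [ 0.2424 -1.0254  0.4779]
down t 21.9 p [0.4401 0.2812 0.1026] op 0.0705 F [-0.8375  0.2226  0.2553]
grip t 22.8 p [0.4396 0.2809 0.1019] op 0.0158 F [ 0.1636 -0.1727 -0.3034]
lift t 23.6 p [0.4392 0.2809 0.1993] op 0.0157 F [-0.4351 -0.4009 -1.5615]
```

View pics/s5.png

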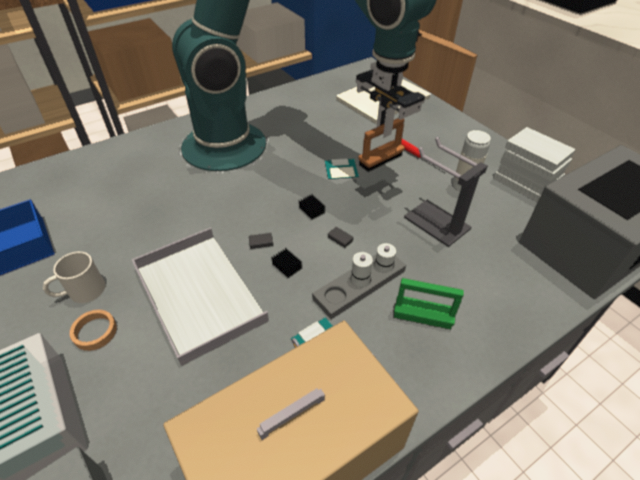

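View pics/w5.png

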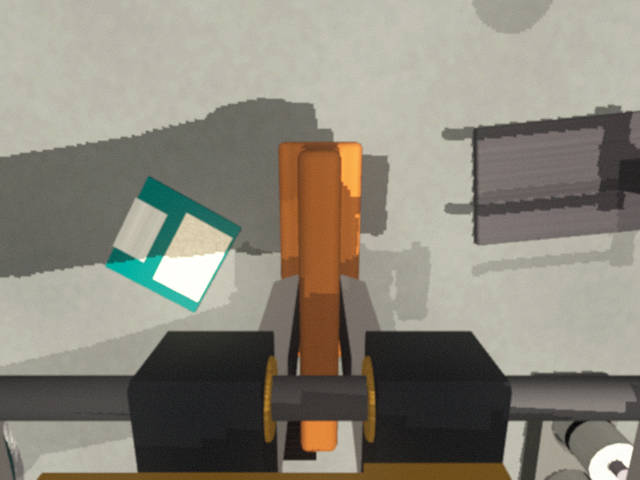

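magnet R seems to have been nudged (scene pixel (258,234) → (261,240)), which is the announced disturbance. I'll sweep the far row first, then re-image.

```bash
python3 - <<'E'
from h import *
D=down(-np.pi/2)
robot.move_ptp([.50,.18,.2],D); st('a')
robot.move_linear([.553,.15,.16],.2); save('top','t6',(180,180,480,340),2.6)
robot.move_linear([.553,.15,.1035],.1,None,8); st('low')
h=robot.move_linear([.553,-.25,.1035],.12); s=st('swept')
print(s['tool_rot'])
robot.move_linear([.553,-.24,.1035],.1)
robot.move_linear([.553,-.23,.2],.2)
robot.move_linear([.5,.14,.22],.3); st()
save('top','t7',(180,180,480,340),2.6); save('scene','s7')
E
```

```text
a t 25.0 p [0.4998 0.1802 0.1998] op 0.0154 F [-0.3925  0.4274 -0.7963]
low t 26.1 p [0.5518 0.1497 0.1017] op 0.0156 F [ 0.0162 -0.7403  5.386 ]
swept t 29.6 p [ 0.553  -0.2498  0.1035] op 0.018 F [-0.62    0.9128 -2.0449]
[[ 1.      0.0008 -0.0032]
 [ 0.0008 -1.     -0.0011]
 [-0.0032  0.0011 -1.    ]]
 t 31.9 p [0.5001 0.1385 0.2199] op 0.0158 F [ 0.1688 -0.7625 -2.1277]
```

View pics/t7.png

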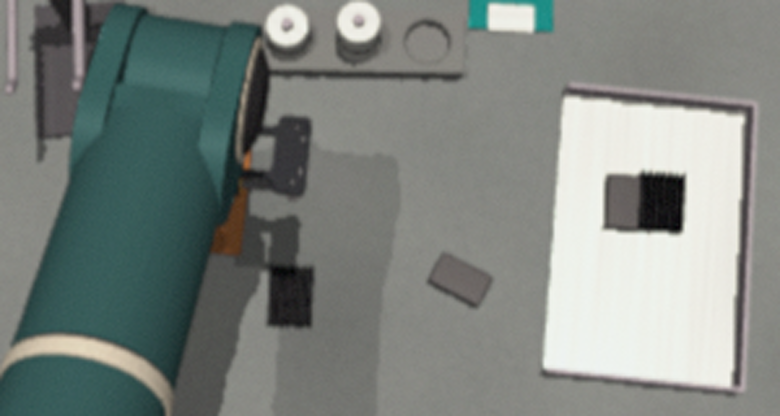

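View pics/s7.png

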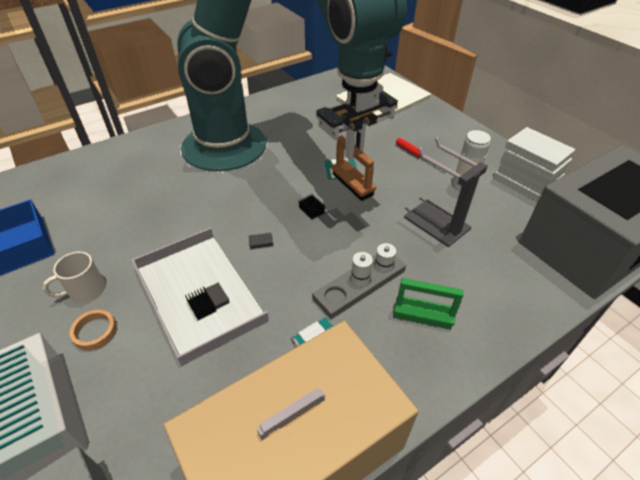

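Far row is in the tray, at top-crop pixels (622,202) and (662,202). Now the near row.

```bash
python3 - <<'E'
from h import *
print('magR',unproj('top',(460/2.6+179.6,279/2.6+179.6),.018),'sinkM',unproj('top',(290/2.6+179.6,295/2.6+179.6),.028))
robot.move_linear([.438,.15,.16],.2)
robot.move_linear([.438,.15,.1035],.1,None,8); st('low')
robot.move_linear([.438,-.25,.1035],.12); s=st('swept')
robot.move_linear([.438,-.24,.1035],.1)
robot.move_linear([.438,-.23,.2],.2)
robot.move_linear([.47,.14,.22],.3); st()
save('top','t8',(180,180,480,340),2.6); save('scene','s8')
E
```

```text
magR [ 0.4502 -0.1069  0.018 ] sinkM [0.416  0.0693 0.028 ]
low t 33.3 p [0.4385 0.1498 0.1039] op 0.0162 F [ 0.3091 -0.0373 -1.1929]
swept t 36.8 p [ 0.438  -0.2498  0.1035] op 0.0154 F [-0.4037  2.0897 -1.8094]
 t 39.2 p [0.47   0.1387 0.22  ] op 0.0158 F [ 0.0291  0.4389 -2.2887]
```

View pics/t8.png

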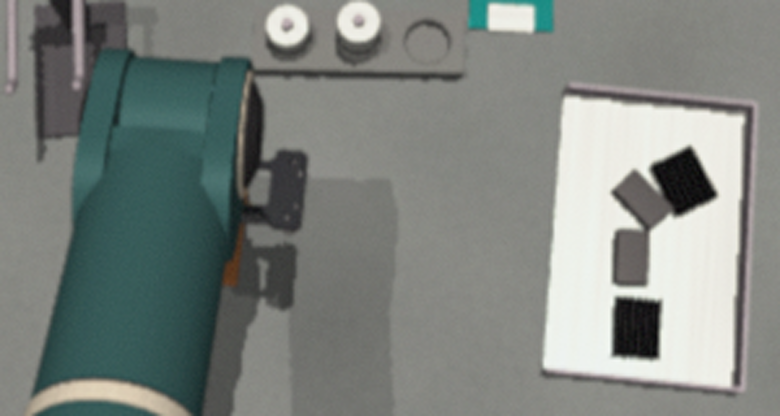

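View pics/s8.png

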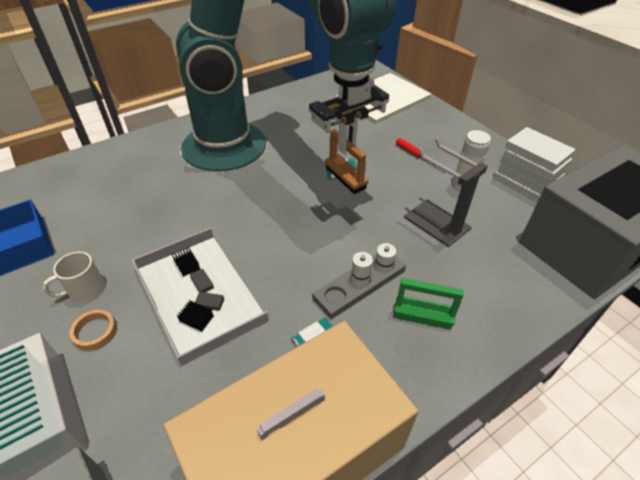

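All four pieces are inside the tray. Now bringing the brush in front of the hook, level with the prongs.

```bash
cat >> h.py <<'E'
TH=.148; O=np.array([.6235,.3198])
def hk(x,z,y=0): c,s=np.cos(TH),np.sin(TH); return [O[0]+c*x-s*y,O[1]+s*x+c*y,z]
E
python3 - <<'E'
from h import *
robot.move_linear([.44,.16,.25],.2)
robot.move_ptp(hk(-.18,.25),down(TH)); st('pre')
robot.move_linear(hk(-.13,.239),.15); st('front')
save('wrist','w9'); save('scene','s9',(340,80,540,230),4)
ov=cv2.imread('pics/w9_raw.png')
for y in (-.032,.032):
    q=proj('wrist',[hk(-.045,.205,y),hk(.062,.205,y)]); cv2.line(ov,*[tuple(np.int32(a).tolist()) for a in q],(0,0,255),1)
cv2.imwrite('pics/w9o.png',ov)
E
```

```text
pre t 41.1 p [0.4458 0.2925 0.2496] op 0.016 F [-0.0299  0.4956 -2.1772]
front t 41.6 p [0.4949 0.3001 0.2387] op 0.0157 F [ 0.2189  0.0985 -1.6872]
```

View pics/w9o.png

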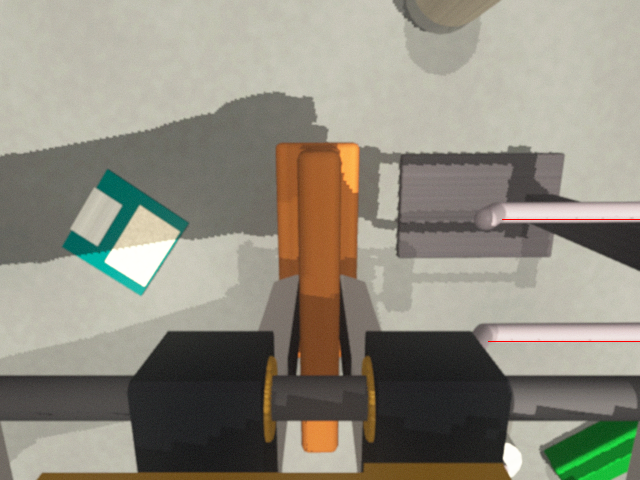

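View pics/s9.png

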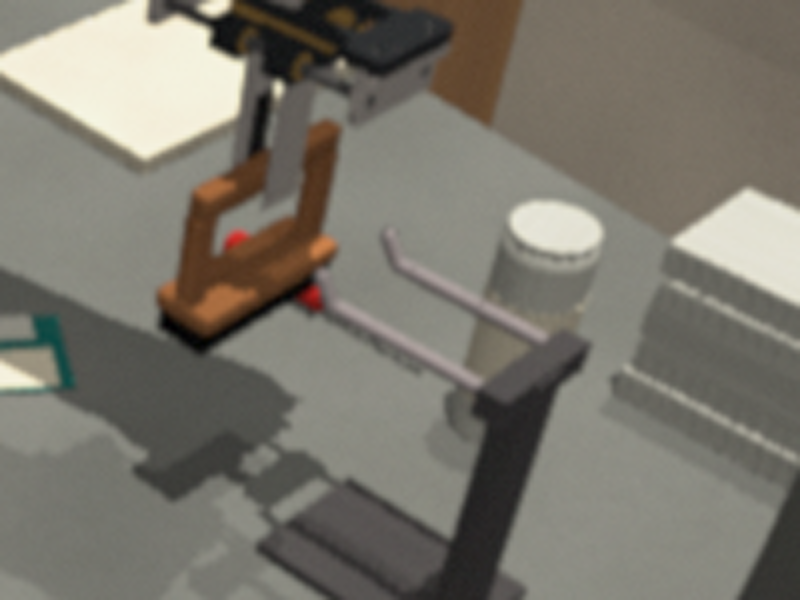

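The prongs lie parallel to the prediction, about 4 mm further left, so I correct by +3.5 mm and move in.

```bash
python3 - <<'E'
from h import *
h=robot.move_linear(hk(-.005,.239,.0035),.08,None,8); st(f'in {h}')
save('scene','s10',(340,80,540,230),4); save('wrist','w10')
E
```

```text
in False t 43.4 p [0.6178 0.3227 0.2391] op 0.0161 F [-0.9956  0.0061 -1.3798]
```

View pics/s10.png

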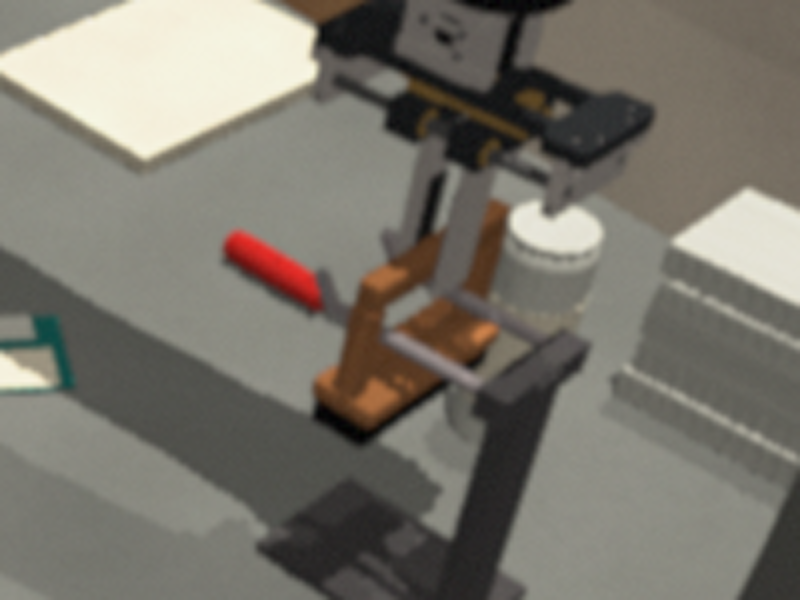

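View pics/w10.png

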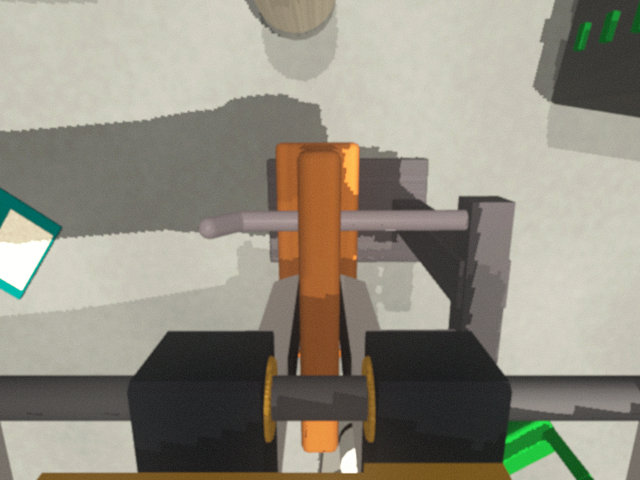

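The prongs pass through the handle gap and the bar lies between the upturned ends and the post. I'll lower until contact.

```bash
python3 - <<'E'
from h import *
h=robot.move_linear(hk(-.005,.209,.0035),.03,None,3); st(f'low {h}')
robot.pause(.2); st()
robot.gripper_to(.04); st('open')
save('scene','s11',(340,80,540,230),4)
E
```

```text
low True t 44.3 p [0.6178 0.3225 0.2142] op 0.0156 F [-1.2289 -0.2356  6.5563]
 t 44.5 p [0.6178 0.3225 0.2142] op 0.016 F [-1.8344 -0.3979  6.6841]
open t 45.0 p [0.6175 0.3224 0.2136] op 0.0398 F [ 0.708  -0.2184  0.1913]
```

View pics/s11.png

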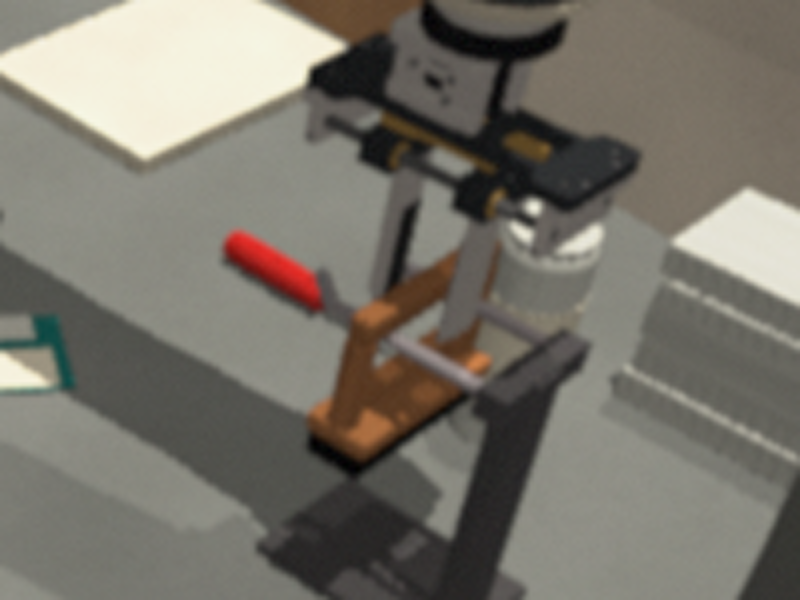

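```bash
python3 - <<'E'
from h import *
robot.move_linear(hk(-.005,.33,.0035),.1); st('up')
robot.move_ptp([.40,.40,.40],down(TH)); robot.pause(1.0); st()
save('scene','s12'); save('top','t12')
im=cv2.imread('pics/s12_raw.png'); cv2.imwrite('pics/s12c.png',cv2.resize(im[110:260,340:540],None,fx=4,fy=4,interpolation=cv2.INTER_CUBIC))
E
```

```text
up t 46.4 p [0.6179 0.3225 0.3293] op 0.0402 F [-0.0636 -0.2205 -0.1253]
 t 48.4 p [0.4 0.4 0.4] op 0.0399 F [ 0.5654 -0.1061 -0.0351]
```

View pics/s12c.png

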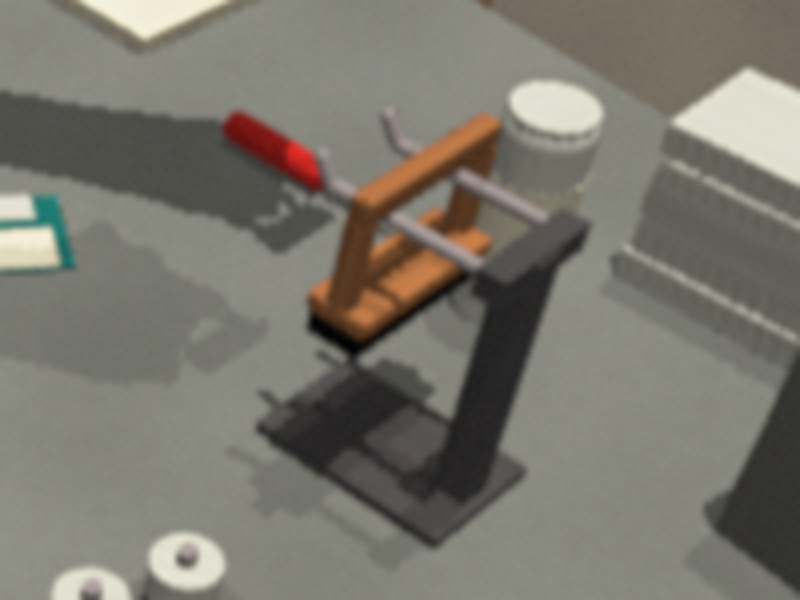

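View pics/t12.png

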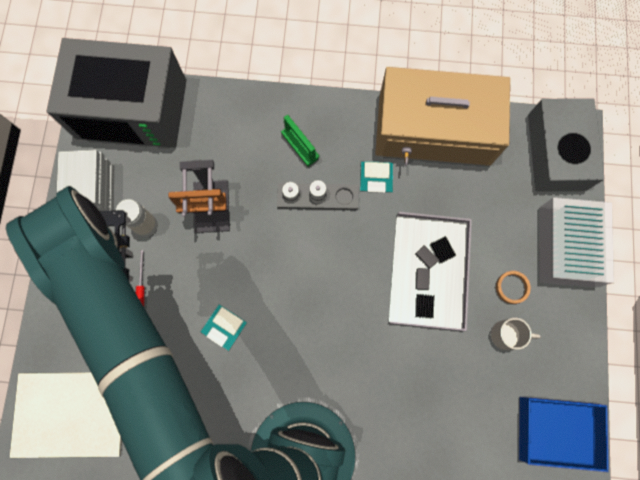

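View pics/s12.png

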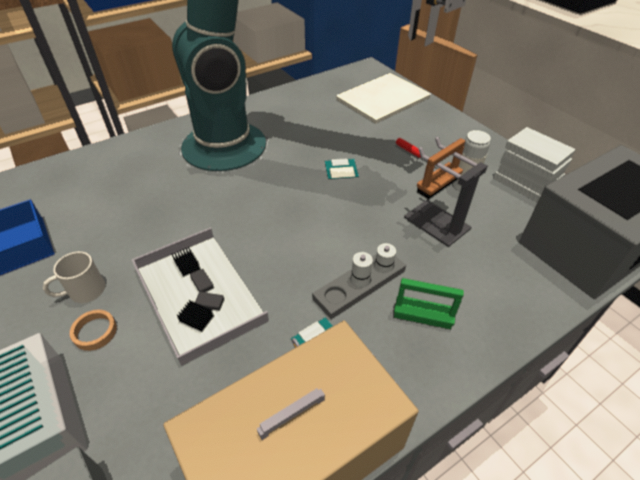

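The brush hangs level across both prongs at top pixel (199,200). Scrap, motors and bystanders are all as they should be, so I hand the job in.

```bash
python3 -c "
from rig import robot
print(robot.sign_off())"
```

```text
the job is handed in; nothing more can be done
None
```

The job is done and handed in at about 48 s of the 192 s allowed; no verdict was reported.

- **Motors:** the short one stands in the left pocket and the middle one in the middle pocket. Both went in at the first try and stopped within 0.5 mm of the expected depth. The tall motor was absent, so the right pocket is empty.
- **Scrap:** I swept both heat sinks and both magnets into the tray in two strokes, with only the brush touching them. One magnet had been knocked about 2 cm before I reached it; I measured it again and swept it with the rest. The last pictures show all four well inside the mouth.
- **Brush:** it hangs level and released across both prongs, with the arm well clear. My first hook position was about 4 mm off sideways, and I corrected it before moving in.
- **Bystanders:** none visibly moved in the last pictures. The screwdriver and air duster were partly hidden by the arm in the top view, so I judged those from the scene camera.

No check failed.

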